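Put the mixed-up sample bottles back on their own plinths

ROBOT

A 6-joint arm with a two-finger parallel gripper is mounted at the origin on the work surface. World frame = base frame: x ahead of the robot, y to its left, z up, the work surface at z = 0. Lengths are in mm, angles in rad, forces in N, time in s.
With the tool pointing down it reaches from about 275 to 1000 mm from the base axis. Payload 8.4 kg.
Tool frame: the origin (TCP) lies midway between the tips of the shut fingers; the grasp point (between the pads) lies grip_depth behind it (grip_depth is the distance from the TCP to the grasp point, in mm); z points along the fingers, y is the line along which they close (so a half turn about z gives the same grasp; the last joint's range is limited). The gripper opens to 85 mm and grips with 20 to 120 N. Pads are 22 mm wide; open, the fingers measure 114 mm over their backs; the gripper's body (76 mm by 85 mm) begins 54 mm behind the grasp point. The pads swing forward as they close: fully open they stand 13 mm farther back than shut.
Start: joints at [1.271, 0.353, 1.633, -0, 1.155, -0.002], TCP at [183.385, 597.493, 231.281] pointing down, gripper open.
Joint ranges: [-2.63, 2.63], [-0.92, 2.1], [0.06, 2.66], [-1.3, 4.44], [0, 2.69], [-3.02, 3.02]. Speed limits (rad/s): [2.22, 2.22, 2.79, 3.14, 3.14, 3.14].

INTERFACE

Orientations are given as [roll, pitch, yaw] about the fixed x, y, z axes, in that order (R = Rz(yaw) Ry(pitch) Rx(roll)).
In Python, from rig import * gives the robot as it stands.
- The arm moves only by the shell command python3 -m creep 'ROWS' [FORCE]. ROWS is JSON, a list of rows, each an object of numbers: "x", "y", "z": the shift along the tool's x, y, z in mm; "rx", "ry", "rz": the turn, a rotation vector about the tool's x, y, z in rad; "hand": the finger opening in mm, from 0 to 85.4. A call has 1 to 20 rows; each row shifts and turns the commanded pose from where the row before left it, along the tool's axes as they then stand; what a row does not reach is not made up. A row lasts 1/8 s, in which the tool goes at most 62.5 mm and 10.7 degrees, less where a joint would pass 70% of its speed; a pose out of reach is approached as far as the arm can. A call with a gripper value outside its range is refused whole. The fingers move at their own pace and stop on an object; FORCE is the grip in N (left out, the last holds). Time passes only in rows, so rows that do not move let the fingers close. It gives the time, the measured TCP pose, the force, the opening and the grip force at its end, in the units of the state.
- sense(): the state, without advancing time (a new reading comes with each control period).
- grab_frame(name): name is "side" or "top"; returns the picture (480x640x3 uint8, red, green, blue); there is no depth.
- get_calibration(name): a dict with "K" (3x3 intrinsics, pixels), "R" (3x3) and "t" (3): a world point X has camera coordinates R X + t. Camera axes: x right, y down, z forward; pixel columns grow to the right and rows downward; lengths in mm; the calibration is good to about 2 mm. A picture is of the moment at which its call begins. get_calibration takes no time and is no camera call.
- sign_off(): hands the job in; it is judged then, once.
The state is a dict: "clock": time; "qpos": joint angles; "qvel": joint speeds; "joint_efforts": joint torques, N m; "eef_pos": TCP position; "tcp_rot": TCP orientation; "contact_force": force on the tool from outside, world axes, zero at the start; "wrist_torque": the same for the moment, N m; "opening": opening from 0.0 (shut) to 1.0 (fully open); "grasp_force": force on a finger pad.
Only numpy, scipy, OpenCV 4.12 (cv2) and the standard library are available. Lean on these libraries where they do the work, as an engineer would, in place of code of your own. Each camera call takes 0.05 s, during which the arm holds its last target. There are 200 camera calls.

TASK

The four sample bottles on the tasting counter have been put back on the wrong beech display plinths; each plinth is cut to the outline of its own bottle's foot, a little larger all round. Stand every bottle upright in the middle of its own plinth, the square and the flat one turned to line up with their plinths; the empty rubber mat is free to park a bottle on while its place is still taken. The bottles are full: set each one down before letting go, never drop one or let one tip over, and do not knock the stemmed tasting glass.

Things in the scene. Friction and masses are not known exactly. Their poses are not given: they have to be found in the camera images.
- slim_mid (a point): Slim tall round sample bottle: body 40 mm across, 160 mm high. Amber glass, paper label; like all four it ends in a round neck with black stopper, 25 mm across and straight over the topmost 48 mm, by which it can be held from above; stopper fixed, full, about 250 g. This point: on its axis, half-way up (80 mm above the foot); z up. It starts upright on another bottle's plinth.
- jug_mid (a point): Squat, fat round sample bottle: body 64 mm across, 130 mm high, domed shoulder. Amber glass, paper label; like all four it ends in a round neck with black stopper, 25 mm across and straight over the topmost 48 mm, by which it can be held from above; stopper fixed, full, about 420 g. This point: on its axis, half-way up (65 mm above the foot); z up. It starts upright on another bottle's plinth.
- square_mid (a point): Square sample bottle: body 48 x 48 mm, 136 mm high. Amber glass, paper label; like all four it ends in a round neck with black stopper, 25 mm across and straight over the topmost 48 mm, by which it can be held from above; stopper fixed, full, about 330 g. This point: on its axis, half-way up (68 mm above the foot); z up, x and y square to its sides. It starts upright on another bottle's plinth.
- flask_mid (a point): Flat oblong sample bottle: body 68 mm (along x) x 32 mm (along y), 148 mm high. Amber glass, paper label; like all four it ends in a round neck with black stopper, 25 mm across and straight over the topmost 48 mm, by which it can be held from above; stopper fixed, full, about 300 g. This point: on its axis, half-way up (74 mm above the foot); z up, x along its broad side. It starts upright on another bottle's plinth.
- slim_plinth: Smaller round pale beech plinth, 68 mm across: place of the slim bottle. Flat, 20 mm thick, cork inlay the size of that bottle's foot in its top, fixed to the counter. Origin: centre of its underside, on the counter; z up.
- jug_plinth: Larger round pale beech plinth, 92 mm across: place of the fat round bottle. Flat, 20 mm thick, cork inlay the size of that bottle's foot in its top, fixed to the counter. Origin: centre of its underside, on the counter; z up.
- square_plinth: Square pale beech plinth, 76 x 76 mm: place of the square bottle. Flat, 20 mm thick, cork inlay the size of that bottle's foot in its top, fixed to the counter. Origin: centre of its underside, on the counter; x and y square to its sides; z up.
- flask_plinth: Oblong pale beech plinth, 96 mm (x) x 60 mm (y): place of the flat oblong bottle. Flat, 20 mm thick, cork inlay the size of that bottle's foot in its top, fixed to the counter. Origin: centre of its underside, on the counter; x along its long side; z up.
- bar_mat: Round flat black rubber mat, 120 mm across, 6 mm thick, fixed, empty at the start and at the end: the free spot. Origin: centre of its underside, on the counter.
- glass_mid (a point): Stemmed clear tasting glass, 155 mm high, 65 mm across, standing loose beyond the bottles. This point: on its axis, half-way up. A bottle on a plinth reaches at most 180 mm above the counter; nothing else near the bottles is higher than the glass, and the small bar things between the places are under 90 mm; the steel buckets, caddy and lying bottles farther out stay under 200 mm.
Not all that is in view belongs to the job. What is shaped like the part that bears square_mid but turquoise or yellow is not meant.

How it is judged:
By the outcome, as a careful person would: the job done as asked, in the order asked, and still so for the second after the job is handed in, with the robot touching nothing.
It also fails if it takes over 144 s, if anything falls off the work surface, if the arm or the gripper's body presses on something with over 40 N, if the wrist force passes 120 N, or if a joint passes its speed limit or range.

## Working session

There is one attempt and no reset: what is moved stays moved. The work goes in short steps, Python scripts to look and compute and a shell command to move; the robot and the scene stay as the last step left them, time stands still between calls to the robot, and variables do not carry over. Pictures are saved under pics/ and viewed, at most 14 in all, crops included, and the job is handed in when it is done.

```bash
mkdir -p pics; ls
python3 - <<'E'
from rig import *
import cv2
for n in("side","top"):
    f=grab_frame(n); cv2.imwrite(f"pics/{n}0.png",f[...,::-1]); c=get_calibration(n); print(n,c)
print(sense())
try: print(grip_depth)
except Exception as e: print(e)
E
```

```text
pics
side {'K': array([[454.64231162,   0.        , 322.24239654],
       [  0.        , 454.64231162, 234.11964786],
       [  0.        ,   0.        ,   1.        ]]), 'R': array([[-0.98599799, -0.16647346, -0.00972317],
       [-0.10042377,  0.63932189, -0.76235332],
       [ 0.13312783, -0.75070241, -0.647088  ]]), 't': array([550.63582326, 106.58824583, 757.39958372])}
top {'K': array([[505.30229398,   0.        , 319.7985064 ],
       [  0.        , 505.30229398, 237.83033627],
       [  0.        ,   0.        ,   1.        ]]), 'R': array([[-0.01890168, -0.99943325,  0.02785523],
       [-0.99817384,  0.01726449, -0.05788724],
       [ 0.05737352, -0.02889852, -0.99793444]]), 't': array([ -3.63870497, 542.95292171, 993.06401803])}
{'clock': 0.1, 'qpos': array([ 1.27062154e+00,  3.53580056e-01,  1.63407986e+00, -3.34122350e-06,
        1.15520975e+00, -2.39339776e-03]), 'qvel': array([-8.96513872e-04, -3.84558933e-04, -2.65580247e-03,  5.13524929e-04,
       -8.80407325e-05,  1.51034016e-03]), 'joint_efforts': array([-3.34180286e-04, -6.06364775e+01, -3.42817998e+01, -2.33865791e-05,
        3.85793115e-03, -1.46833918e-05]), 'eef_pos': array([183.24108575, 597.07147062, 230.62743139]), 'tcp_rot': array([-3.14031564e+00, -1.30557143e-09,  2.84381262e+00]), 'contact_force': array([ 0.50740678, -0.84308486, -0.65609762]), 'wrist_torque': array([0.02611683, 0.01499652, 0.01480391]), 'grasp_force': 0.0, 'opening': 0.9950626015281628}
18.700000000000003
```

View pics/side0.png

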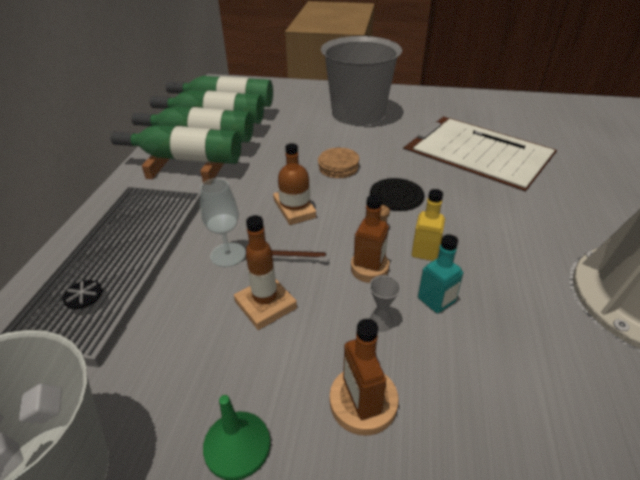

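View pics/top0.png

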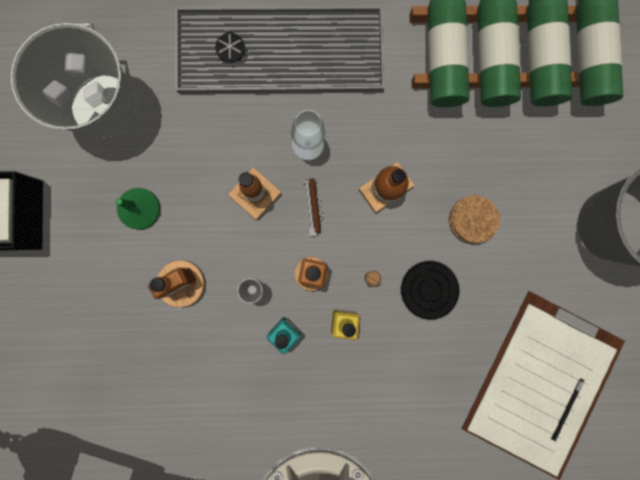

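The views show slim on the square plinth (top 255,193), jug on the oblong (387,187), square on the small round (312,273) and flask on the large round (180,284). The mat is at (430,290) and the glass at (308,135). The lookalikes are turquoise (285,336), yellow (346,325) and a cork coaster (475,219).

```bash
cat > h.py <<'E'
import numpy as np, cv2
from rig import *
C={n:get_calibration(n) for n in("side","top")}
def ray(n,uv,z):
    c=C[n]; o=-c["R"].T@c["t"]; d=c["R"].T@np.linalg.solve(c["K"],[uv[0],uv[1],1.]); return (o+d*(z-o[2])/d[2])[:2]
def proj(n,X):
    c=C[n]; p=c["K"]@(c["R"]@np.asarray(X,float)+c["t"]); return p[:2]/p[2]
def blobs(m,lo=30):
    cs,_=cv2.findContours(m.astype(np.uint8),cv2.RETR_EXTERNAL,cv2.CHAIN_APPROX_NONE); return [c for c in cs if cv2.contourArea(c)>lo]
E
python3 - <<'E'
from h import *
t=cv2.imread("pics/top0.png"); s=cv2.imread("pics/side0.png")
cv2.imwrite("pics/tc.png",cv2.resize(t[155:310,145:420],(792,446),interpolation=cv2.INTER_CUBIC))
cv2.imwrite("pics/sc.png",cv2.resize(s[135:435,220:480],(520,600),interpolation=cv2.INTER_CUBIC))
h=cv2.cvtColor(t,cv2.COLOR_BGR2HSV)
for (u,v) in [(265,208),(240,195),(368,202),(300,280),(195,297),(250,180),(305,262),(180,275),(398,176),(392,188)]: print((u,v),h[v,u],t[v,u])
E
```

```text
(265, 208) [ 15 121 122] [ 64  93 122]
(240, 195) [ 14 126 152] [ 77 113 152]
(368, 202) [ 15 103 119] [ 71  95 119]
(300, 280) [ 13 167 130] [ 45  81 130]
(195, 297) [ 15 120 206] [109 158 206]
(250, 180) [10 13 61] [58 59 61]
(305, 262) [ 13 149 163] [ 68 108 163]
(180, 275) [ 13 172 108] [ 35  67 108]
(398, 176) [ 0  0 39] [39 39 39]
(392, 188) [ 13 184 112] [ 31  65 112]
```

View pics/tc.png

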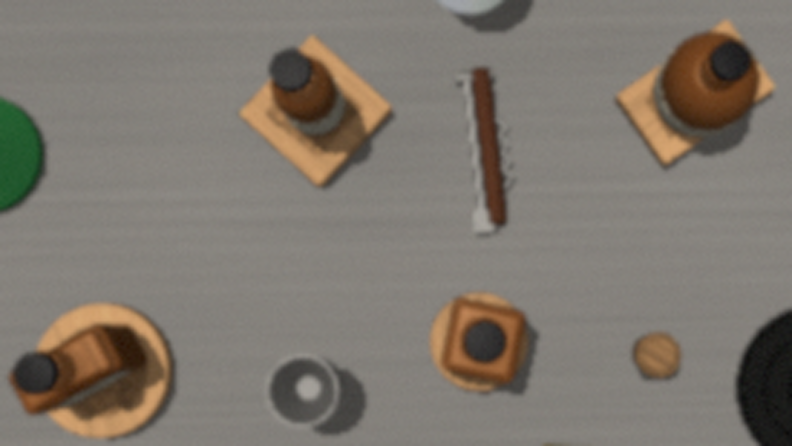

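View pics/sc.png

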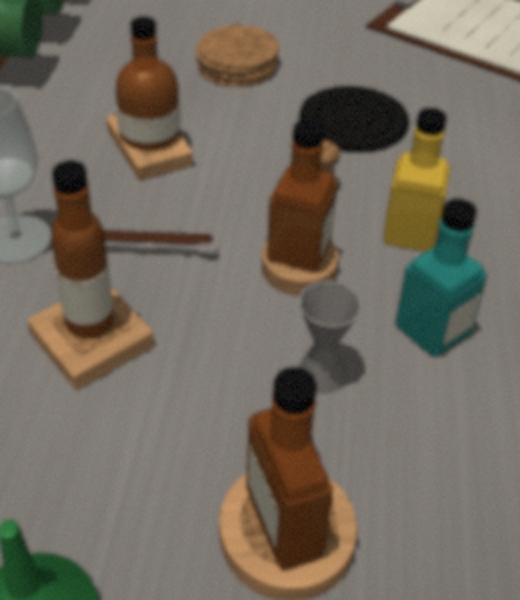

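The crops confirm the choice: the four amber bottles on beech plinths, with the square one on the small round plinth. Next I measure stoppers, mat and body yaws.

```bash
cat >> h.py <<'E'
def dark(n,img,uv,r=16,th=75):
    u,v=map(int,uv); x0,y0=max(u-r,0),max(v-r,0); p=img[y0:v+r,x0:u+r]
    m=(p.max(2)<th)&((p.max(2).astype(int)-p.min(2))<22)
    c=max(blobs(m,15),key=lambda c:-np.hypot(*(c.reshape(-1,2).mean(0)-[u-x0,v-y0])))
    (cx,cy),r=cv2.minEnclosingCircle(c); b=cv2.boundingRect(c); M=cv2.moments(c)
    return np.array([M['m10']/M['m00']+x0,M['m01']/M['m00']+y0]),b[2:],cv2.contourArea(c)
E
python3 - <<'E'
from h import *
t=cv2.imread("pics/top0.png"); s=cv2.imread("pics/side0.png")
B=dict(slim=(246,179,180,256,224),jug=(398,176,150,292,150),square=(313,274,156,374,202),flask=(158,284,168,367,329))
for k,(u,v,z,a,b) in B.items():
    p,bb,A=dark("top",t,(u,v)); q,b2,A2=dark("side",s,(a,b))
    print(k,p.round(1),bb,A,ray("top",p,z-5).round(1),"side",q.round(1),b2,A2,ray("side",q,z-8).round(1))
m=np.zeros(t.shape[:2],np.uint8); m[250:330,390:470]=(t[250:330,390:470].max(2)<55)
c=max(blobs(m),key=cv2.contourArea); (x,y),w,_=cv2.fitEllipse(c); print("mat",x,y,w,ray("top",(x,y),5))
print("glass",ray("top",(308,150),3), "zero pts",ray("top",(346,325),60))
a=cv2.resize(t[250:300,285:335],(500,500),interpolation=cv2.INTER_CUBIC); b=cv2.resize(t[260:310,145:175+20],(500,500)[:2],interpolation=cv2.INTER_CUBIC)
cv2.imwrite("pics/sq_fl.png",cv2.resize(np.hstack([a,b]),(800,400)))
E
```

```text
slim [245.7 179.2] (14, 14) 126.5 [634.7 114.2] side [254.4 222.7] (18, 16) 203.0 [635.4 112.9]
jug [398.1 176. ] (14, 13) 119.5 [ 642.1 -149.7] side [291.2 148.3] (13, 11) 95.0 [ 642.7 -152. ]
square [313.  273.3] (13, 13) 116.0 [474.1   3.4] side [378.4 196.3] (24, 22) 402.0 [467.2 -12.2]
flask [157.1 284.1] (15, 13) 136.0 [461.1 265.8] side [367.3 329.2] (22, 23) 365.0 [460.3 265.1]
mat 429.65716552734375 289.7509460449219 (56.389183044433594, 57.288394927978516) [ 434.64297429 -233.55525513]
glass [723.49086272   6.85568903] zero pts [374.17021004 -58.66283881]
```

View pics/sq_fl.png

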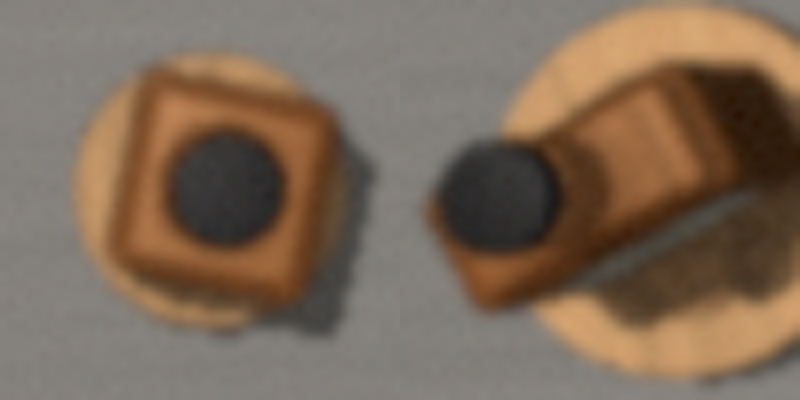

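The crop puts the square's shoulder corners at (150,68), (338,108), (300,303) and (112,265), a yaw of about -11.5°. The flask's long edge runs (490,308) to (740,180), about 28° in the image. First move: turn the tool to yaw π/2 and go above the slim bottle.

```bash
python3 -m creep '[{"rz":0.182,"hand":56},{"rz":0.182},{"rz":0.182},{"rz":0.182},{"rz":0.182},{"rz":0.182},{"rz":0.181}]' 45; python3 -m creep '[{"x":-34.5,"y":32.2},{"x":-34.5,"y":32.2},{"x":-34.5,"y":32.2},{"x":-34.5,"y":32.2},{"x":-34.5,"y":32.2},{"x":-34.5,"y":32.2},{"x":-34.5,"y":32.2},{"x":-34.5,"y":32.2},{"x":-34.5,"y":32.2},{"x":-34.5,"y":32.2},{"x":-34.5,"y":32.2},{"x":-34.5,"y":32.2},{"x":-34.5,"y":32.2},{"x":-34.5,"y":32.2},{}]'
```

```text
schema error: expected keys x, y, z, rx, ry, rz, hand
schema error: expected keys x, y, z, rx, ry, rz, hand
```

```bash
python3 -m creep '[{"x":0,"y":0,"z":0,"rx":0,"ry":0,"rz":0.182,"hand":56},{"x":0,"y":0,"z":0,"rx":0,"ry":0,"rz":0.182,"hand":56},{"x":0,"y":0,"z":0,"rx":0,"ry":0,"rz":0.182,"hand":56},{"x":0,"y":0,"z":0,"rx":0,"ry":0,"rz":0.182,"hand":56},{"x":0,"y":0,"z":0,"rx":0,"ry":0,"rz":0.182,"hand":56},{"x":0,"y":0,"z":0,"rx":0,"ry":0,"rz":0.182,"hand":56},{"x":0,"y":0,"z":0,"rx":0,"ry":0,"rz":0.181,"hand":56},{"x":0,"y":0,"z":0,"rx":0,"ry":0,"rz":0,"hand":56}]' 45
```

```text
clock: 1.1
eef_pos: [183.3, 597.2, 230.9]
tcp_rot: [-3.141, 0.001, 1.572]
contact_force: [-0.0, -1.0, 0.1]
opening: 0.649
grasp_force: 0.0
```

```bash
python3 -m creep '[{"x":-40.3,"y":37.6,"z":0,"rx":0,"ry":0,"rz":0,"hand":56},{"x":-40.3,"y":37.6,"z":0,"rx":0,"ry":0,"rz":0,"hand":56},{"x":-40.3,"y":37.6,"z":0,"rx":0,"ry":0,"rz":0,"hand":56},{"x":-40.3,"y":37.6,"z":0,"rx":0,"ry":0,"rz":0,"hand":56},{"x":-40.3,"y":37.6,"z":0,"rx":0,"ry":0,"rz":0,"hand":56},{"x":-40.3,"y":37.6,"z":0,"rx":0,"ry":0,"rz":0,"hand":56},{"x":-40.3,"y":37.6,"z":0,"rx":0,"ry":0,"rz":0,"hand":56},{"x":-40.3,"y":37.6,"z":0,"rx":0,"ry":0,"rz":0,"hand":56},{"x":-40.3,"y":37.6,"z":0,"rx":0,"ry":0,"rz":0,"hand":56},{"x":-40.3,"y":37.6,"z":0,"rx":0,"ry":0,"rz":0,"hand":56},{"x":-40.3,"y":37.6,"z":0,"rx":0,"ry":0,"rz":0,"hand":56},{"x":-40.3,"y":37.6,"z":0,"rx":0,"ry":0,"rz":0,"hand":56},{"x":0,"y":0,"z":0,"rx":0,"ry":0,"rz":0,"hand":56},{"x":0,"y":0,"z":0,"rx":0,"ry":0,"rz":0,"hand":56}]' 45
```

```text
clock: 2.85
eef_pos: [634.0, 114.0, 230.8]
tcp_rot: [-3.14, -0.0, 1.573]
contact_force: [0.4, -0.4, 0.0]
opening: 0.65
grasp_force: 0.0
```

```bash
python3 -m creep '[{"x":0,"y":0.7,"z":24,"rx":0,"ry":0,"rz":0,"hand":56},{"x":0,"y":0,"z":24,"rx":0,"ry":0,"rz":0,"hand":56},{"x":0,"y":0,"z":24,"rx":0,"ry":0,"rz":0,"hand":56},{"x":0,"y":0,"z":22,"rx":0,"ry":0,"rz":0,"hand":56},{"x":0,"y":0,"z":0,"rx":0,"ry":0,"rz":0,"hand":15},{"x":0,"y":0,"z":0,"rx":0,"ry":0,"rz":0,"hand":15},{"x":0,"y":0,"z":0,"rx":0,"ry":0,"rz":0,"hand":15},{"x":0,"y":0,"z":0,"rx":0,"ry":0,"rz":0,"hand":15},{"x":0,"y":0,"z":0,"rx":0,"ry":0,"rz":0,"hand":15},{"x":0,"y":0,"z":0,"rx":0,"ry":0,"rz":0,"hand":15},{"x":0,"y":0,"z":0,"rx":0,"ry":0,"rz":0,"hand":15},{"x":0,"y":0,"z":0,"rx":0,"ry":0,"rz":0,"hand":15}]' 45
```

```text
clock: 4.35
eef_pos: [635.6, 114.0, 138.1]
tcp_rot: [3.141, -0.0, 1.571]
contact_force: [-1.5, 0.9, 5.5]
opening: 0.282
grasp_force: 45.0
```

```bash
python3 -m creep '[{"x":0,"y":0,"z":-15,"rx":0,"ry":0,"rz":0,"hand":15},{"x":0,"y":0,"z":-35,"rx":0,"ry":0,"rz":0,"hand":15},{"x":0,"y":0,"z":-40,"rx":0,"ry":0,"rz":0,"hand":15},{"x":0,"y":0,"z":-40,"rx":0,"ry":0,"rz":0,"hand":15},{"x":0,"y":0,"z":-20,"rx":0,"ry":0,"rz":0,"hand":15},{"x":-13.6,"y":-8.1,"z":0,"rx":0,"ry":0,"rz":0,"hand":15},{"x":-26.7,"y":-15.4,"z":0,"rx":0,"ry":0,"rz":0,"hand":15},{"x":-26.7,"y":-15.4,"z":0,"rx":0,"ry":0,"rz":0,"hand":15},{"x":-26.7,"y":-15.4,"z":0,"rx":0,"ry":0,"rz":0,"hand":15},{"x":-26.7,"y":-15.4,"z":0,"rx":0,"ry":0,"rz":0,"hand":15},{"x":-26.7,"y":-15.4,"z":0,"rx":0,"ry":0,"rz":0,"hand":15},{"x":-26.7,"y":-15.4,"z":0,"rx":0,"ry":0,"rz":0,"hand":15},{"x":-26.7,"y":-15.4,"z":0,"rx":0,"ry":0,"rz":0,"hand":15},{"x":-26.7,"y":-15.4,"z":0,"rx":0,"ry":0,"rz":0,"hand":15},{"x":-26.7,"y":-15.4,"z":0,"rx":0,"ry":0,"rz":0,"hand":15},{"x":-26.7,"y":-15.4,"z":0,"rx":0,"ry":0,"rz":0,"hand":15},{"x":-26.7,"y":-15.4,"z":0,"rx":0,"ry":0,"rz":0,"hand":15},{"x":-26.7,"y":-15.4,"z":0,"rx":0,"ry":0,"rz":0,"hand":15},{"x":-13.6,"y":-8.1,"z":0,"rx":0,"ry":0,"rz":0,"hand":15},{"x":0,"y":0,"z":0,"rx":0,"ry":0,"rz":0,"hand":15}]' 45
```

```text
clock: 6.85
eef_pos: [433.2, -234.2, 286.7]
tcp_rot: [-3.141, -0.001, 1.569]
contact_force: [0.5, 0.4, -2.6]
opening: 0.281
grasp_force: 44.7
```

```bash
python3 -m creep '[{"x":0,"y":0,"z":20,"rx":0,"ry":0,"rz":0,"hand":15},{"x":0,"y":0,"z":35,"rx":0,"ry":0,"rz":0,"hand":15},{"x":0,"y":0,"z":40,"rx":0,"ry":0,"rz":0,"hand":15},{"x":0,"y":0,"z":35,"rx":0,"ry":0,"rz":0,"hand":15},{"x":0,"y":0,"z":20,"rx":0,"ry":0,"rz":0,"hand":15},{"x":0,"y":0,"z":6,"rx":0,"ry":0,"rz":0,"hand":15},{"x":0,"y":0,"z":2,"rx":0,"ry":0,"rz":0,"hand":15},{"x":0,"y":0,"z":2,"rx":0,"ry":0,"rz":0,"hand":15},{"x":0,"y":0,"z":2,"rx":0,"ry":0,"rz":0,"hand":15},{"x":0,"y":0,"z":0,"rx":0,"ry":0,"rz":0,"hand":15}]' 45
```

```text
clock: 8.1
eef_pos: [434.4, -233.8, 125.6]
tcp_rot: [3.141, 0.0, 1.571]
contact_force: [0.5, 1.0, -1.9]
opening: 0.278
grasp_force: 44.6
```

```bash
python3 -m creep '[{"x":0,"y":0,"z":1.2,"rx":0,"ry":0,"rz":0,"hand":15},{"x":0,"y":0,"z":1,"rx":0,"ry":0,"rz":0,"hand":15},{"x":0,"y":0,"z":0,"rx":0,"ry":0,"rz":0,"hand":15}]' 45
```

```text
clock: 8.48
eef_pos: [434.7, -234.0, 124.0]
tcp_rot: [3.141, 0.0, 1.571]
contact_force: [-1.6, 1.2, 7.8]
opening: 0.28
grasp_force: 45.9
```

```bash
python3 -m creep '[{"x":0,"y":0,"z":0,"rx":0,"ry":0,"rz":0,"hand":56},{"x":0,"y":0,"z":0,"rx":0,"ry":0,"rz":0,"hand":56},{"x":0,"y":0,"z":0,"rx":0,"ry":0,"rz":0,"hand":56},{"x":0,"y":0,"z":0,"rx":0,"ry":0,"rz":0,"hand":56},{"x":0,"y":0,"z":-10,"rx":0,"ry":0,"rz":0,"hand":56},{"x":0,"y":0,"z":-40,"rx":0,"ry":0,"rz":0,"hand":56},{"x":0,"y":0,"z":-58,"rx":0,"ry":0,"rz":0,"hand":56},{"x":39.4,"y":6.6,"z":0,"rx":0,"ry":0,"rz":0,"hand":56},{"x":39.6,"y":6.6,"z":0,"rx":0,"ry":0,"rz":0,"hand":56},{"x":39.6,"y":6.6,"z":0,"rx":0,"ry":0,"rz":0,"hand":56},{"x":39.6,"y":6.6,"z":0,"rx":0,"ry":0,"rz":0,"hand":56},{"x":39.6,"y":6.6,"z":0,"rx":0,"ry":0,"rz":0,"hand":56},{"x":39.6,"y":6.6,"z":0,"rx":0,"ry":0,"rz":0,"hand":56},{"x":0,"y":0,"z":0,"rx":0,"ry":0,"rz":0,"hand":56},{"x":0,"y":0,"z":0,"rx":0,"ry":0,"rz":0,"hand":56}]' 45
python3 - <<'E'
from h import *
for n in("top","side"): cv2.imwrite(f"pics/{n}1.png",grab_frame(n)[...,::-1])
t=cv2.imread("pics/top1.png"); s=cv2.imread("pics/side1.png")
cv2.imwrite("pics/m1.png",np.hstack([cv2.resize(t[130:370,130:480],(400,274)),cv2.resize(s[120:420,220:460],(400,274))]))
E
```

```text
clock: 10.35
eef_pos: [473.8, 3.5, 231.5]
tcp_rot: [3.141, 0.0, 1.572]
contact_force: [0.1, -0.9, -0.3]
opening: 0.655
grasp_force: 0.0
```

View pics/m1.png

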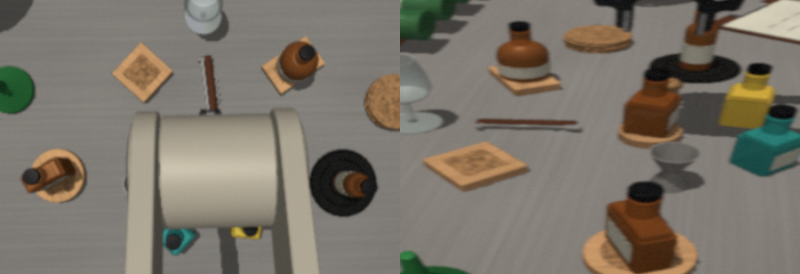

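Slim stands on the mat and the square plinth is bare at about (142,73) in the panel. I'll measure the plinth and check the square's axis in both views.

```bash
cat >> h.py <<'E'
def plinth(img,uv,r=34,z=10):
    u,v=uv; p=cv2.cvtColor(img[v-r:v+r,u-r:u+r],cv2.COLOR_BGR2HSV)
    m=cv2.morphologyEx(((p[...,0]>7)&(p[...,0]<22)&(p[...,1]>85)).astype(np.uint8),cv2.MORPH_OPEN,np.ones((3,3)))
    c=max(blobs(m),key=cv2.contourArea); w=np.array([ray("top",q+[u-r,v-r],z) for q in c.reshape(-1,2)])
    return cv2.minAreaRect(w.astype(np.float32)), cv2.fitEllipse(w.astype(np.float32))
E
python3 - <<'E'
from h import *
t=cv2.imread("pics/top1.png"); print(plinth(t,(255,193)))
print("grip proj",proj("side",(474,3,231)),proj("side",(474,3,150)),proj("side",(474,3,20)))
print("yaws: sq edges")
q=[ray("top",(285+a/8,250+b/8),85) for a,b in[(150,68),(338,108),(300,303),(112,265)]]
for i in range(4):
    d=q[(i+1)%4]-q[i]; print(np.degrees(np.arctan2(d[1],d[0])).round(1),np.hypot(*d).round(1))
print(np.mean(q,0))
q=[ray("top",(145+(a-400)/8,260+b/8),95) for a,b in[(490,308),(740,180),(570,130),(680,65)]]
for i in(0,2): d=q[i+1]-q[i]; print(np.degrees(np.arctan2(d[1],d[0])).round(1))
s=cv2.imread("pics/side1.png"); p=s[180:230,350:400]; cv2.imwrite("pics/ss.png",cv2.resize(p,(400,400)))
print(dark("side",s,(374,203),r=13,th=50), ray("side",dark("side",s,(374,203),r=13,th=50)[0],148))
E
```

```text
(((635.3076171875, 116.25003051757812), (78.2923583984375, 75.70244598388672), 46.926849365234375), ((635.2376098632812, 116.39991760253906), (86.85077667236328, 90.44292449951172), 133.61256408691406))
grip proj [376.98613272 155.80603441] [373.50398455 200.42579284] [368.86287345 259.89633964]
yaws: sq edges
-103.1 44.5
167.8 45.9
77.5 44.3
-11.9 46.3
[473.4031555   2.1203356]
-63.7
-60.1
(array([376.8504902, 198.2377451]), (20, 18), 272.0) [469.29115435  -6.51791329]
```

```bash
python3 -m creep '[{"x":-0.6,"y":0,"z":30,"rx":0,"ry":0,"rz":0,"hand":56},{"x":0,"y":0,"z":40,"rx":0,"ry":0,"rz":0,"hand":56},{"x":0,"y":0,"z":30,"rx":0,"ry":0,"rz":0,"hand":56},{"x":0,"y":0,"z":19.5,"rx":0,"ry":0,"rz":0,"hand":56},{"x":0,"y":0,"z":0,"rx":0,"ry":0,"rz":0,"hand":15},{"x":0,"y":0,"z":0,"rx":0,"ry":0,"rz":0,"hand":15},{"x":0,"y":0,"z":0,"rx":0,"ry":0,"rz":0,"hand":15},{"x":0,"y":0,"z":0,"rx":0,"ry":0,"rz":0,"hand":15},{"x":0,"y":0,"z":0,"rx":0,"ry":0,"rz":0,"hand":15},{"x":0,"y":0,"z":0,"rx":0,"ry":0,"rz":0,"hand":15},{"x":0,"y":0,"z":0,"rx":0,"ry":0,"rz":0,"hand":15},{"x":0,"y":0,"z":0,"rx":0,"ry":0,"rz":0,"hand":15}]' 45
```

```text
clock: 11.95
eef_pos: [474.1, 3.0, 112.1]
tcp_rot: [3.141, 0.0, 1.571]
contact_force: [-2.4, -0.5, 5.9]
opening: 0.281
grasp_force: 44.9
```

```bash
python3 -m creep '[{"x":0,"y":0,"z":-15,"rx":0,"ry":0,"rz":0,"hand":15},{"x":0,"y":0,"z":-35,"rx":0,"ry":0,"rz":0,"hand":15},{"x":0,"y":0,"z":-30,"rx":0,"ry":0,"rz":0,"hand":15},{"x":10,"y":13,"z":0,"rx":0,"ry":0,"rz":0,"hand":15},{"x":18.7,"y":27,"z":0,"rx":0,"ry":0,"rz":0,"hand":15},{"x":18.7,"y":27,"z":0,"rx":0,"ry":0,"rz":0,"hand":15},{"x":18.7,"y":27,"z":0,"rx":0,"ry":0,"rz":0,"hand":15},{"x":18.7,"y":27,"z":0,"rx":0,"ry":0,"rz":0,"hand":15},{"x":18.7,"y":27,"z":0,"rx":0,"ry":0,"rz":0,"hand":15},{"x":9.8,"y":13.2,"z":0,"rx":0,"ry":0,"rz":0,"hand":15},{"x":0,"y":0,"z":0,"rx":0,"ry":0,"rz":0.108,"hand":15},{"x":0,"y":0,"z":0,"rx":0,"ry":0,"rz":0.108,"hand":15},{"x":0,"y":0,"z":0,"rx":0,"ry":0,"rz":0.108,"hand":15},{"x":0,"y":0,"z":0,"rx":0,"ry":0,"rz":0.107,"hand":15},{"x":0,"y":0,"z":0,"rx":0,"ry":0,"rz":0.107,"hand":15},{"x":0,"y":0,"z":30,"rx":0,"ry":0,"rz":0,"hand":15},{"x":0,"y":0,"z":30,"rx":0,"ry":0,"rz":0,"hand":15},{"x":0,"y":0,"z":12,"rx":0,"ry":0,"rz":0,"hand":15},{"x":0,"y":0,"z":0,"rx":0,"ry":0,"rz":0,"hand":15},{"x":0,"y":0,"z":0,"rx":0,"ry":0,"rz":0,"hand":15}]' 45
```

```text
clock: 14.45
eef_pos: [635.9, 116.6, 120.6]
tcp_rot: [3.14, -0.001, 1.033]
contact_force: [0.5, 0.2, -4.0]
opening: 0.28
grasp_force: 45.0
```

```bash
python3 -m creep '[{"x":0,"y":0,"z":4,"rx":0,"ry":0,"rz":0,"hand":15},{"x":0,"y":0,"z":2,"rx":0,"ry":0,"rz":0,"hand":15},{"x":0,"y":0,"z":1,"rx":0,"ry":0,"rz":0,"hand":15},{"x":0,"y":0,"z":1,"rx":0,"ry":0,"rz":0,"hand":15},{"x":0,"y":0,"z":1,"rx":0,"ry":0,"rz":0,"hand":15},{"x":0,"y":0,"z":0,"rx":0,"ry":0,"rz":0,"hand":15}]' 45
```

```text
clock: 15.2
eef_pos: [635.4, 116.5, 112.2]
tcp_rot: [3.141, -0.001, 1.033]
contact_force: [-5.2, -0.6, 9.6]
opening: 0.279
grasp_force: 46.7
```

```bash
python3 -m creep '[{"x":0,"y":0,"z":0,"rx":0,"ry":0,"rz":0,"hand":56},{"x":0,"y":0,"z":0,"rx":0,"ry":0,"rz":0,"hand":56},{"x":0,"y":0,"z":0,"rx":0,"ry":0,"rz":0,"hand":56},{"x":0,"y":0,"z":0,"rx":0,"ry":0,"rz":0,"hand":56},{"x":0,"y":0,"z":-10,"rx":0,"ry":0,"rz":0,"hand":56},{"x":0,"y":0,"z":-40,"rx":0,"ry":0,"rz":0,"hand":56},{"x":0,"y":0,"z":-60,"rx":0,"ry":0,"rz":-0.18,"hand":56},{"x":0,"y":0,"z":-9,"rx":0,"ry":0,"rz":-0.18,"hand":56},{"x":0,"y":0,"z":0,"rx":0,"ry":0,"rz":-0.178,"hand":56},{"x":-38.9,"y":-22.3,"z":0,"rx":0,"ry":0,"rz":0,"hand":56},{"x":-38.9,"y":-22.3,"z":0,"rx":0,"ry":0,"rz":0,"hand":56},{"x":-38.9,"y":-22.3,"z":0,"rx":0,"ry":0,"rz":0,"hand":56},{"x":-38.9,"y":-22.3,"z":0,"rx":0,"ry":0,"rz":0,"hand":56},{"x":-38.9,"y":-22.3,"z":0,"rx":0,"ry":0,"rz":0,"hand":56},{"x":-38.9,"y":-22.3,"z":0,"rx":0,"ry":0,"rz":0,"hand":56},{"x":-38.9,"y":-22.3,"z":0,"rx":0,"ry":0,"rz":0,"hand":56},{"x":-38.9,"y":-22.3,"z":0,"rx":0,"ry":0,"rz":0,"hand":56},{"x":-38.9,"y":-22.3,"z":0,"rx":0,"ry":0,"rz":0,"hand":56},{"x":0,"y":0,"z":0,"rx":0,"ry":0,"rz":0,"hand":56}]' 45
python3 - <<'E'
from h import *
for n in("top","side"): cv2.imwrite(f"pics/{n}2.png",grab_frame(n)[...,::-1])
t=cv2.imread("pics/top2.png"); s=cv2.imread("pics/side2.png")
print(plinth(t,(312,273)))
cv2.imwrite("pics/m2.png",np.hstack([cv2.resize(t[150:310,220:380],(400,400),interpolation=cv2.INTER_CUBIC),cv2.resize(s[225:335,210:320],(400,400),interpolation=cv2.INTER_CUBIC)]))
E
```

```text
clock: 17.58
eef_pos: [433.2, -235.8, 230.4]
tcp_rot: [3.141, 0.001, 1.567]
contact_force: [0.7, -0.1, -0.6]
opening: 0.66
grasp_force: 0.0
(((472.0661926269531, 4.287563323974609), (65.98821258544922, 65.81757354736328), 88.94853210449219), ((472.20587158203125, 5.032179355621338), (65.83370208740234, 66.70771789550781), 126.63931274414062))
```

View pics/m2.png

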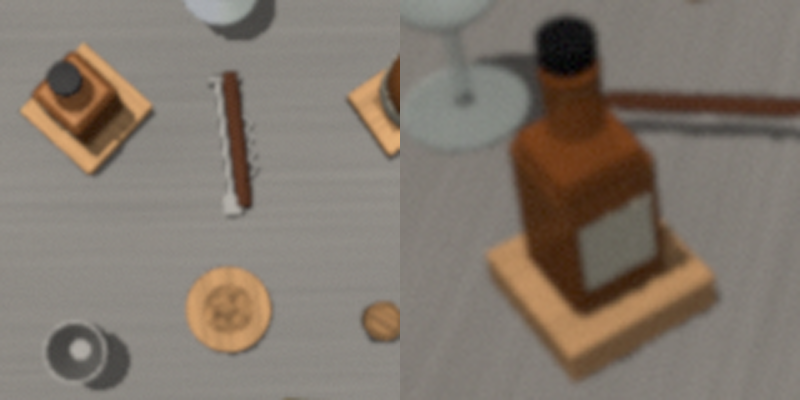

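Run:
```python
from h import *
c=np.array([635.3,116.3]); a=np.radians(46.9)
R=np.array([[np.cos(a),-np.sin(a)],[np.sin(a),np.cos(a)]])
for h in(24,38):
  for s in[(1,1),(1,-1),(-1,-1),(-1,1)]:
    w=c+R@(np.array(s)*h); p=proj("side",[*w,20]); print(h,s,((p-[210,225])*400/110+[400,0]).round(0))
for q in[(585,310),(660,262),(525,243)]: print(ray("side",(210+(q[0]-400)*.275,225+q[1]*.275),20).round(1))
t=cv2.imread("pics/top2.png"); print(ray("top",dark("top",t,(246,181))[0],151))
print(ray("top",(220+160/400*0+228/2.5,150+309/2.5),20))
```

```text
24 (1, 1) [578. 319.]
24 (1, -1) [522. 253.]
24 (-1, -1) [613. 206.]
24 (-1, 1) [670. 267.]
38 (1, 1) [566. 355.]
38 (1, -1) [480. 249.]
38 (-1, -1) [622. 176.]
38 (-1, 1) [714. 272.]
[632.3 145. ]
[606.5 112.7]
[669.8 111.3]
[635.34805001 117.33178271]
[471.95234332   5.01775433]
```

```bash
python3 -m creep '[{"x":0,"y":0,"z":30,"rx":0,"ry":0,"rz":0,"hand":56},{"x":0,"y":0,"z":30,"rx":0,"ry":0,"rz":0,"hand":56},{"x":0,"y":0,"z":0,"rx":0,"ry":0,"rz":0,"hand":56},{"x":0,"y":0,"z":0,"rx":0,"ry":0,"rz":0,"hand":56}]' 45
```

```text
clock: 18.18
eef_pos: [435.3, -233.4, 170.6]
tcp_rot: [3.141, 0.0, 1.572]
contact_force: [0.4, -1.0, -0.4]
opening: 0.658
grasp_force: 0.0
```

```bash
python3 -m creep '[{"x":-0.5,"y":-0.5,"z":26.6,"rx":0,"ry":0,"rz":0,"hand":56},{"x":0,"y":0,"z":20,"rx":0,"ry":0,"rz":0,"hand":56},{"x":0,"y":0,"z":0,"rx":0,"ry":0,"rz":0,"hand":15},{"x":0,"y":0,"z":0,"rx":0,"ry":0,"rz":0,"hand":15},{"x":0,"y":0,"z":0,"rx":0,"ry":0,"rz":0,"hand":15},{"x":0,"y":0,"z":0,"rx":0,"ry":0,"rz":0,"hand":15},{"x":0,"y":0,"z":0,"rx":0,"ry":0,"rz":0,"hand":15},{"x":0,"y":0,"z":0,"rx":0,"ry":0,"rz":0,"hand":15},{"x":0,"y":0,"z":0,"rx":0,"ry":0,"rz":0,"hand":15},{"x":0,"y":0,"z":0,"rx":0,"ry":0,"rz":0,"hand":15}]' 45
python3 -m creep '[{"x":0,"y":0,"z":-15,"rx":0,"ry":0,"rz":0,"hand":15},{"x":0,"y":0,"z":-35,"rx":0,"ry":0,"rz":0,"hand":15},{"x":0,"y":0,"z":-40,"rx":0,"ry":0,"rz":0,"hand":15},{"x":0,"y":0,"z":-20,"rx":0,"ry":0,"rz":0,"hand":15},{"x":13,"y":2,"z":0,"rx":0,"ry":0,"rz":0,"hand":15},{"x":25,"y":4,"z":0,"rx":0,"ry":0,"rz":0,"hand":15},{"x":27,"y":4,"z":0,"rx":0,"ry":0,"rz":0,"hand":15},{"x":27,"y":4,"z":0,"rx":0,"ry":0,"rz":0,"hand":15},{"x":27,"y":4,"z":0,"rx":0,"ry":0,"rz":0,"hand":15},{"x":27,"y":5,"z":0,"rx":0,"ry":0,"rz":0,"hand":15},{"x":27,"y":4,"z":0,"rx":0,"ry":0,"rz":0,"hand":15},{"x":27,"y":4,"z":0,"rx":0,"ry":0,"rz":0,"hand":15},{"x":25,"y":4,"z":0,"rx":0,"ry":0,"rz":0,"hand":15},{"x":13.5,"y":2.3,"z":0,"rx":0,"ry":0,"rz":0,"hand":15},{"x":0,"y":0,"z":0,"rx":0,"ry":0,"rz":0,"hand":15},{"x":0,"y":0,"z":0,"rx":0,"ry":0,"rz":0,"hand":15}]' 45
```

```text
clock: 19.42
eef_pos: [434.9, -234.7, 124.4]
tcp_rot: [3.139, 0.001, 1.571]
contact_force: [0.4, 0.8, 7.5]
opening: 0.277
grasp_force: 45.1
clock: 21.42
eef_pos: [470.8, 3.9, 232.7]
tcp_rot: [-3.141, 0.0, 1.571]
contact_force: [-0.2, -0.5, -3.0]
opening: 0.28
grasp_force: 44.8
```

```bash
python3 -m creep '[{"x":1,"y":1.1,"z":25,"rx":0,"ry":0,"rz":0,"hand":15},{"x":0,"y":0,"z":35,"rx":0,"ry":0,"rz":0,"hand":15},{"x":0,"y":0,"z":22,"rx":0,"ry":0,"rz":0,"hand":15},{"x":0,"y":0,"z":6,"rx":0,"ry":0,"rz":0,"hand":15},{"x":0,"y":0,"z":2,"rx":0,"ry":0,"rz":0,"hand":15},{"x":0,"y":0,"z":1.5,"rx":0,"ry":0,"rz":0,"hand":15},{"x":0,"y":0,"z":1.5,"rx":0,"ry":0,"rz":0,"hand":15},{"x":0,"y":0,"z":1,"rx":0,"ry":0,"rz":0,"hand":15},{"x":0,"y":0,"z":0.8,"rx":0,"ry":0,"rz":0,"hand":15},{"x":0,"y":0,"z":0,"rx":0,"ry":0,"rz":0,"hand":15}]' 45
```

```text
clock: 22.68
eef_pos: [472.5, 5.3, 138.4]
tcp_rot: [3.141, -0.0, 1.571]
contact_force: [-0.1, 0.9, 0.1]
opening: 0.283
grasp_force: 45.1
```

```bash
python3 -m creep '[{"x":0,"y":0,"z":1,"rx":0,"ry":0,"rz":0,"hand":15},{"x":0,"y":0,"z":0,"rx":0,"ry":0,"rz":0,"hand":56},{"x":0,"y":0,"z":0,"rx":0,"ry":0,"rz":0,"hand":56},{"x":0,"y":0,"z":0,"rx":0,"ry":0,"rz":0,"hand":56},{"x":0,"y":0,"z":0,"rx":0,"ry":0,"rz":0,"hand":56},{"x":0,"y":0,"z":-10,"rx":0,"ry":0,"rz":0,"hand":56},{"x":0,"y":0,"z":-40,"rx":0,"ry":0,"rz":0,"hand":56},{"x":0,"y":0,"z":-45,"rx":0,"ry":0,"rz":0,"hand":56},{"x":-31.2,"y":33.9,"z":0,"rx":0,"ry":0,"rz":0,"hand":56},{"x":-31.2,"y":33.9,"z":0,"rx":0,"ry":0,"rz":0,"hand":56},{"x":-31.2,"y":33.9,"z":0,"rx":0,"ry":0,"rz":0,"hand":56},{"x":-31.2,"y":33.9,"z":0,"rx":0,"ry":0,"rz":0,"hand":56},{"x":-31.2,"y":33.9,"z":0,"rx":0,"ry":0,"rz":0,"hand":56},{"x":0,"y":0,"z":0,"rx":0,"ry":0,"rz":0,"hand":56},{"x":0,"y":0,"z":0,"rx":0,"ry":0,"rz":0,"hand":56}]' 45
```

```text
clock: 24.55
eef_pos: [641.1, -150.3, 232.1]
tcp_rot: [-3.141, -0.001, 1.571]
contact_force: [0.1, 0.4, -0.1]
opening: 0.655
grasp_force: 0.0
```

Jug: down to 106, close, lift.

```bash
python3 -m creep '[{"x":0,"y":0.5,"z":35,"rx":0,"ry":0,"rz":0,"hand":56},{"x":0,"y":0,"z":40,"rx":0,"ry":0,"rz":0,"hand":56},{"x":0,"y":0,"z":31,"rx":0,"ry":0,"rz":0,"hand":56},{"x":0,"y":0,"z":20,"rx":0,"ry":0,"rz":0,"hand":56},{"x":0,"y":0,"z":0,"rx":0,"ry":0,"rz":0,"hand":15},{"x":0,"y":0,"z":0,"rx":0,"ry":0,"rz":0,"hand":15},{"x":0,"y":0,"z":0,"rx":0,"ry":0,"rz":0,"hand":15},{"x":0,"y":0,"z":0,"rx":0,"ry":0,"rz":0,"hand":15},{"x":0,"y":0,"z":0,"rx":0,"ry":0,"rz":0,"hand":15},{"x":0,"y":0,"z":0,"rx":0,"ry":0,"rz":0,"hand":15},{"x":0,"y":0,"z":0,"rx":0,"ry":0,"rz":0,"hand":15},{"x":0,"y":0,"z":0,"rx":0,"ry":0,"rz":0,"hand":15}]' 50
```

```text
clock: 26.05
eef_pos: [642.8, -150.8, 107.4]
tcp_rot: [3.14, 0.0, 1.571]
contact_force: [-0.9, 1.2, 6.5]
opening: 0.278
grasp_force: 49.9
```

```bash
python3 -m creep '[{"x":0,"y":0,"z":-15,"rx":0,"ry":0,"rz":0,"hand":15},{"x":0,"y":0,"z":-35,"rx":0,"ry":0,"rz":0,"hand":15},{"x":0,"y":0,"z":-30,"rx":0,"ry":0,"rz":0,"hand":15},{"x":-4.6,"y":-11.7,"z":0,"rx":0,"ry":0,"rz":0,"hand":15},{"x":-9.2,"y":-23.1,"z":0,"rx":0,"ry":0,"rz":0,"hand":15},{"x":-9.2,"y":-23.1,"z":0,"rx":0,"ry":0,"rz":0,"hand":15},{"x":-9.2,"y":-23.1,"z":0,"rx":0,"ry":0,"rz":0,"hand":15},{"x":-9.2,"y":-23.1,"z":0,"rx":0,"ry":0,"rz":0,"hand":15},{"x":-9.2,"y":-23.1,"z":0,"rx":0,"ry":0,"rz":0,"hand":15},{"x":-9.2,"y":-23.1,"z":0,"rx":0,"ry":0,"rz":0,"hand":15},{"x":-9.2,"y":-23.1,"z":0,"rx":0,"ry":0,"rz":0,"hand":15},{"x":-9.2,"y":-23.1,"z":0,"rx":0,"ry":0,"rz":0,"hand":15},{"x":-4.6,"y":-11.7,"z":0,"rx":0,"ry":0,"rz":0,"hand":15},{"x":0,"y":0,"z":0,"rx":0,"ry":0,"rz":0,"hand":15},{"x":0,"y":0,"z":30,"rx":0,"ry":0,"rz":0,"hand":15},{"x":0,"y":0,"z":36,"rx":0,"ry":0,"rz":0,"hand":15},{"x":0,"y":0,"z":18,"rx":0,"ry":0,"rz":0,"hand":15},{"x":0,"y":0,"z":4,"rx":0,"ry":0,"rz":0,"hand":15},{"x":0,"y":0,"z":0,"rx":0,"ry":0,"rz":0,"hand":15}]' 50
```

```text
clock: 28.42
eef_pos: [434.9, -233.6, 98.5]
tcp_rot: [3.141, 0.0, 1.571]
contact_force: [0.3, 0.2, -3.8]
opening: 0.279
grasp_force: 50.0
```

```bash
python3 -m creep '[{"x":0,"y":0,"z":2,"rx":0,"ry":0,"rz":0,"hand":15},{"x":0,"y":0,"z":1.5,"rx":0,"ry":0,"rz":0,"hand":15},{"x":0,"y":0,"z":1,"rx":0,"ry":0,"rz":0,"hand":15},{"x":0,"y":0,"z":1,"rx":0,"ry":0,"rz":0,"hand":15},{"x":0,"y":0,"z":0.8,"rx":0,"ry":0,"rz":0,"hand":15},{"x":0,"y":0,"z":0,"rx":0,"ry":0,"rz":0,"hand":15}]' 50
```

```text
clock: 29.18
eef_pos: [434.3, -233.7, 93.3]
tcp_rot: [3.141, 0.0, 1.571]
contact_force: [-5.1, 3.2, 15.9]
opening: 0.277
grasp_force: 52.1
```

```bash
python3 -m creep '[{"x":0,"y":0,"z":0,"rx":0,"ry":0,"rz":0,"hand":56},{"x":0,"y":0,"z":0,"rx":0,"ry":0,"rz":0,"hand":56},{"x":0,"y":0,"z":0,"rx":0,"ry":0,"rz":0,"hand":56},{"x":0,"y":0,"z":0,"rx":0,"ry":0,"rz":0,"hand":56},{"x":0,"y":0,"z":-10,"rx":0,"ry":0,"rz":0,"hand":56},{"x":0,"y":0,"z":-62,"rx":0,"ry":0,"rz":0,"hand":56},{"x":0,"y":0,"z":-62,"rx":0,"ry":0,"rz":0,"hand":56},{"x":49.9,"y":2.7,"z":0,"rx":0,"ry":0,"rz":0,"hand":56},{"x":49.9,"y":2.7,"z":0,"rx":0,"ry":0,"rz":0,"hand":56},{"x":49.9,"y":2.7,"z":0,"rx":0,"ry":0,"rz":0,"hand":56},{"x":49.9,"y":2.7,"z":0,"rx":0,"ry":0,"rz":0,"hand":56},{"x":49.9,"y":2.7,"z":0,"rx":0,"ry":0,"rz":0,"hand":56},{"x":49.9,"y":2.7,"z":0,"rx":0,"ry":0,"rz":0,"hand":56},{"x":49.9,"y":2.7,"z":0,"rx":0,"ry":0,"rz":0,"hand":56},{"x":49.9,"y":2.7,"z":0,"rx":0,"ry":0,"rz":0,"hand":56},{"x":49.9,"y":2.7,"z":0,"rx":0,"ry":0,"rz":0,"hand":56},{"x":49.9,"y":2.7,"z":0,"rx":0,"ry":0,"rz":0,"hand":56},{"x":0,"y":0,"z":0,"rx":0,"ry":0,"rz":0,"hand":56},{"x":0,"y":0,"z":0,"rx":0,"ry":0,"rz":0,"hand":56}]' 50
python3 - <<'E'
from h import *
for n in("top","side"): cv2.imwrite(f"pics/{n}3.png",grab_frame(n)[...,::-1])
t=cv2.imread("pics/top3.png"); s=cv2.imread("pics/side3.png")
print(plinth(t,(387,187)), sense()["eef_pos"])
cv2.imwrite("pics/m3.png",np.hstack([cv2.resize(t[150:350,220:480],(400,308),interpolation=cv2.INTER_CUBIC),cv2.resize(s[140:400,230:460],(400,308),interpolation=cv2.INTER_CUBIC)]))
E
```

```text
clock: 31.55
eef_pos: [460.8, 265.3, 226.1]
tcp_rot: [-3.141, 0.0, 1.572]
contact_force: [-0.6, 0.4, 0.1]
opening: 0.652
grasp_force: 0.0
(((644.3670654296875, -149.8894805908203), (61.145164489746094, 97.67060852050781), 33.768043518066406), ((644.5068969726562, -149.82965087890625), (67.77780151367188, 115.53155517578125), 33.923038482666016)) [460.93934708 264.51243297 226.050701  ]
```

View pics/m3.png

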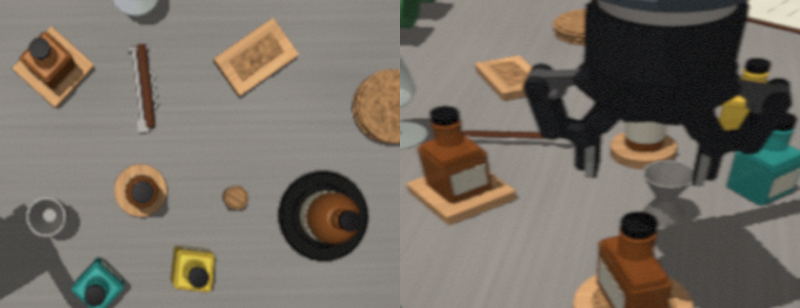

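```bash
python3 -m creep '[{"x":0.7,"y":0,"z":35,"rx":0,"ry":0,"rz":0,"hand":56},{"x":0,"y":0,"z":35,"rx":0,"ry":0,"rz":0,"hand":56},{"x":0,"y":0,"z":32,"rx":0,"ry":0,"rz":0,"hand":56},{"x":0,"y":0,"z":0,"rx":0,"ry":0,"rz":0,"hand":15},{"x":0,"y":0,"z":0,"rx":0,"ry":0,"rz":0,"hand":15},{"x":0,"y":0,"z":0,"rx":0,"ry":0,"rz":0,"hand":15},{"x":0,"y":0,"z":0,"rx":0,"ry":0,"rz":0,"hand":15},{"x":0,"y":0,"z":0,"rx":0,"ry":0,"rz":0,"hand":15},{"x":0,"y":0,"z":0,"rx":0,"ry":0,"rz":0,"hand":15},{"x":0,"y":0,"z":0,"rx":0,"ry":0,"rz":0,"hand":15},{"x":0,"y":0,"z":0,"rx":0,"ry":0,"rz":0,"hand":15}]' 50
python3 - <<'E'
from h import *
s=cv2.imread("pics/side0.png"); t=cv2.imread("pics/top0.png")
h=cv2.cvtColor(t,cv2.COLOR_BGR2HSV); g=cv2.GaussianBlur(t[...,2],(0,0),1)
L=cv2.createLineSegmentDetector().detect(cv2.resize(t[255:312,140:200,2],None,fx=4,fy=4,interpolation=cv2.INTER_CUBIC))[0][:,0]
for l in L:
    a,b=[ray("top",(140+l[i]/4,255+l[i+1]/4),95) for i in(0,2)]; d=b-a
    if np.hypot(*d)>16: print((l/4+[140,255,140,255]).round(1),np.hypot(*d).round(),(np.degrees(np.arctan2(d[1],d[0]))%180-180).round(1))
E
```

```text
clock: 33.02
eef_pos: [461.6, 266.4, 124.7]
tcp_rot: [3.141, -0.0, 1.571]
contact_force: [-0.1, -2.2, 6.5]
opening: 0.273
grasp_force: 50.0
[177.  267.  191.2 268.5] 26.0 -97.3
[194.5 302.3 200.2 294.6] 17.0 -37.1
[186.1 306.2 194.8 301.9] 17.0 -64.4
[200.  271.6 192.5 263.4] 20.0 -138.3
[162.  276.6 177.3 267. ] 32.0 -58.7
[186.2 297.1 175.  300.9] 21.0 -72.6
[161.8 291.3 152.7 291.8] 16.0 -87.9
[176.4 260.2 166.  264.8] 20.0 -67.0
[162.1 300.  170.  305.2] 17.0 -124.3
[165.9 264.6 157.6 274.5] 23.0 -39.9
[182.4 280.9 176.7 270.6] 21.0 -151.7
[176.3 270.8 167.8 275.4] 17.0 -62.2
[187.3 280.8 180.9 269.1] 24.0 -151.7
```

```bash
python3 -m creep '[{"x":0,"y":0,"z":-20,"rx":0,"ry":0,"rz":0,"hand":15},{"x":0,"y":0,"z":-40,"rx":0,"ry":0,"rz":0,"hand":15},{"x":0,"y":0,"z":-50,"rx":0,"ry":0,"rz":0,"hand":15},{"x":-13,"y":5.7,"z":0,"rx":0,"ry":0,"rz":0,"hand":15},{"x":-26,"y":11.4,"z":0,"rx":0,"ry":0,"rz":0,"hand":15},{"x":-26,"y":11.4,"z":0,"rx":0,"ry":0,"rz":0,"hand":15},{"x":-26,"y":11.4,"z":0,"rx":0,"ry":0,"rz":0,"hand":15},{"x":-26,"y":11.4,"z":0,"rx":0,"ry":0,"rz":0,"hand":15},{"x":-26,"y":11.4,"z":0,"rx":0,"ry":0,"rz":0,"hand":15},{"x":-26,"y":11.4,"z":0,"rx":0,"ry":0,"rz":0,"hand":15},{"x":-26,"y":11.4,"z":0,"rx":0,"ry":0,"rz":0,"hand":15},{"x":-26,"y":11.4,"z":0,"rx":0,"ry":0,"rz":0,"hand":15},{"x":-26,"y":11.4,"z":0,"rx":0,"ry":0,"rz":0,"hand":15},{"x":-26,"y":11.4,"z":0,"rx":0,"ry":0,"rz":0,"hand":15},{"x":-26,"y":11.4,"z":0,"rx":0,"ry":0,"rz":0,"hand":15},{"x":-26,"y":11.4,"z":0,"rx":0,"ry":0,"rz":0,"hand":15},{"x":-26,"y":11.4,"z":0,"rx":0,"ry":0,"rz":0,"hand":15},{"x":-26,"y":11.4,"z":0,"rx":0,"ry":0,"rz":0,"hand":15},{"x":-26,"y":11.4,"z":0,"rx":0,"ry":0,"rz":0,"hand":15},{"x":-13,"y":5.7,"z":0,"rx":0,"ry":0,"rz":0,"hand":15}]' 50
python3 -m creep '[{"x":0,"y":0,"z":0,"rx":0,"ry":0,"rz":-0.047,"hand":15},{"x":0,"y":0,"z":0,"rx":0,"ry":0,"rz":-0.046,"hand":15},{"x":0,"y":0,"z":25,"rx":0,"ry":0,"rz":0,"hand":15},{"x":0,"y":0,"z":35,"rx":0,"ry":0,"rz":0,"hand":15},{"x":0,"y":0,"z":28,"rx":0,"ry":0,"rz":0,"hand":15},{"x":0,"y":0,"z":12,"rx":0,"ry":0,"rz":0,"hand":15},{"x":0,"y":0,"z":0,"rx":0,"ry":0,"rz":0,"hand":15},{"x":0,"y":0,"z":0,"rx":0,"ry":0,"rz":0,"hand":15}]' 50
```

```text
clock: 35.52
eef_pos: [643.5, -151.4, 232.8]
tcp_rot: [-3.14, -0.0, 1.57]
contact_force: [-0.8, 0.4, -2.4]
opening: 0.279
grasp_force: 49.7
clock: 36.52
eef_pos: [644.3, -150.0, 135.1]
tcp_rot: [3.14, 0.001, 1.664]
contact_force: [0.3, -1.2, -1.7]
opening: 0.279
grasp_force: 49.6
```

```bash
python3 -m creep '[{"x":0,"y":0,"z":5,"rx":0,"ry":0,"rz":0,"hand":15},{"x":0,"y":0,"z":2,"rx":0,"ry":0,"rz":0,"hand":15},{"x":0,"y":0,"z":1,"rx":0,"ry":0,"rz":0,"hand":15},{"x":0,"y":0,"z":1,"rx":0,"ry":0,"rz":0,"hand":15},{"x":0,"y":0,"z":1,"rx":0,"ry":0,"rz":0,"hand":15},{"x":0,"y":0,"z":0.8,"rx":0,"ry":0,"rz":0,"hand":15},{"x":0,"y":0,"z":0,"rx":0,"ry":0,"rz":0,"hand":15}]' 50
```

```text
clock: 37.4
eef_pos: [643.7, -149.9, 124.8]
tcp_rot: [3.141, 0.0, 1.664]
contact_force: [-4.3, 0.6, 10.7]
opening: 0.277
grasp_force: 51.2
```

```bash
python3 -m creep '[{"x":0,"y":0,"z":0,"rx":0,"ry":0,"rz":0,"hand":56},{"x":0,"y":0,"z":0,"rx":0,"ry":0,"rz":0,"hand":56},{"x":0,"y":0,"z":0,"rx":0,"ry":0,"rz":0,"hand":56},{"x":0,"y":0,"z":0,"rx":0,"ry":0,"rz":0,"hand":56},{"x":0,"y":0,"z":-10,"rx":0,"ry":0,"rz":0,"hand":56},{"x":0,"y":0,"z":-40,"rx":0,"ry":0,"rz":0,"hand":56},{"x":0,"y":0,"z":-51,"rx":0,"ry":0,"rz":0.093,"hand":56},{"x":-14,"y":-34.9,"z":0,"rx":0,"ry":0,"rz":0,"hand":56},{"x":-14,"y":-34.9,"z":0,"rx":0,"ry":0,"rz":0,"hand":56},{"x":-14,"y":-34.9,"z":0,"rx":0,"ry":0,"rz":0,"hand":56},{"x":-14,"y":-34.9,"z":0,"rx":0,"ry":0,"rz":0,"hand":56},{"x":-14,"y":-34.9,"z":0,"rx":0,"ry":0,"rz":0,"hand":56},{"x":-14,"y":-34.9,"z":0,"rx":0,"ry":0,"rz":0,"hand":56},{"x":0,"y":0,"z":0,"rx":0,"ry":0,"rz":0,"hand":56},{"x":0,"y":0,"z":0,"rx":0,"ry":0,"rz":0,"hand":56}]' 50
python3 - <<'E'
from h import *
for n in("top","side"): cv2.imwrite(f"pics/{n}4.png",grab_frame(n)[...,::-1])
t=cv2.imread("pics/top4.png"); s=cv2.imread("pics/side4.png")
print(plinth(t,(180,284)), sense()["eef_pos"])
cv2.imwrite("pics/m4.png",np.hstack([cv2.resize(t[155:225,355:425],(400,400),interpolation=cv2.INTER_CUBIC),cv2.resize(s[140:225,255:340],(400,400),interpolation=cv2.INTER_CUBIC)]))
E
```

```text
clock: 39.28
eef_pos: [434.9, -234.0, 224.9]
tcp_rot: [3.14, 0.001, 1.57]
contact_force: [0.2, -0.1, 0.8]
opening: 0.654
grasp_force: 0.0
(((457.34161376953125, 264.28961181640625), (92.75886535644531, 88.91331481933594), 88.93596649169922), ((457.586669921875, 264.7724304199219), (90.4020004272461, 92.83787536621094), 174.2001953125)) [ 435.08701247 -233.67265918  224.40882288]
```

View pics/m4.png

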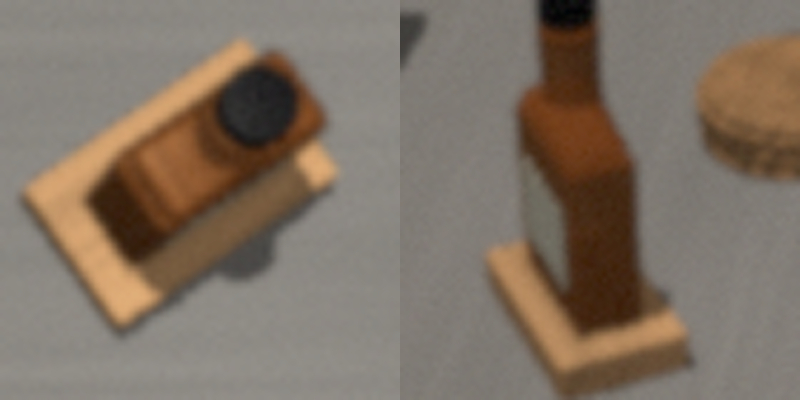

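Flask sits centred and lined up on its oblong plinth. Plinth edge (25,190)–(245,40) and bottle edge (160,237)–(325,120) in the crop are within about 1°. Now the jug.

```bash
python3 -m creep '[{"x":0,"y":-0.5,"z":40,"rx":0,"ry":0,"rz":0,"hand":56},{"x":0,"y":0,"z":45,"rx":0,"ry":0,"rz":0,"hand":56},{"x":0,"y":0,"z":30,"rx":0,"ry":0,"rz":0,"hand":56},{"x":0,"y":0,"z":16,"rx":0,"ry":0,"rz":0,"hand":56},{"x":0,"y":0,"z":0,"rx":0,"ry":0,"rz":0,"hand":15},{"x":0,"y":0,"z":0,"rx":0,"ry":0,"rz":0,"hand":15},{"x":0,"y":0,"z":0,"rx":0,"ry":0,"rz":0,"hand":15},{"x":0,"y":0,"z":0,"rx":0,"ry":0,"rz":0,"hand":15},{"x":0,"y":0,"z":0,"rx":0,"ry":0,"rz":0,"hand":15},{"x":0,"y":0,"z":0,"rx":0,"ry":0,"rz":0,"hand":15},{"x":0,"y":0,"z":0,"rx":0,"ry":0,"rz":0,"hand":15},{"x":0,"y":0,"z":0,"rx":0,"ry":0,"rz":0,"hand":15}]' 50
```

```text
clock: 40.88
eef_pos: [434.1, -234.1, 93.9]
tcp_rot: [3.14, 0.001, 1.571]
contact_force: [-1.1, 1.5, 6.9]
opening: 0.28
grasp_force: 50.1
```

```bash
python3 -m creep '[{"x":0,"y":0,"z":-30,"rx":0,"ry":0,"rz":0,"hand":15},{"x":0,"y":0,"z":-55,"rx":0,"ry":0,"rz":0,"hand":15},{"x":0,"y":0,"z":-60,"rx":0,"ry":0,"rz":0,"hand":15},{"x":0,"y":0,"z":-50,"rx":0,"ry":0,"rz":0,"hand":15},{"x":18.3,"y":1.4,"z":0,"rx":0,"ry":0,"rz":0,"hand":15},{"x":33,"y":1.5,"z":0,"rx":0,"ry":0,"rz":0,"hand":15},{"x":33,"y":1.5,"z":0,"rx":0,"ry":0,"rz":0,"hand":15},{"x":33,"y":1.5,"z":0,"rx":0,"ry":0,"rz":0,"hand":15},{"x":33,"y":1.5,"z":0,"rx":0,"ry":0,"rz":0,"hand":15},{"x":33,"y":1.5,"z":0,"rx":0,"ry":0,"rz":0,"hand":15},{"x":33,"y":1.5,"z":0,"rx":0,"ry":0,"rz":0,"hand":15},{"x":33,"y":1.5,"z":0,"rx":0,"ry":0,"rz":0,"hand":15},{"x":33,"y":1.5,"z":0,"rx":0,"ry":0,"rz":0,"hand":15},{"x":33,"y":1.5,"z":0,"rx":0,"ry":0,"rz":0,"hand":15},{"x":33,"y":1.5,"z":0,"rx":0,"ry":0,"rz":0,"hand":15},{"x":33,"y":1.5,"z":0,"rx":0,"ry":0,"rz":0,"hand":15},{"x":33,"y":1.5,"z":0,"rx":0,"ry":0,"rz":0,"hand":15},{"x":33,"y":1.5,"z":0,"rx":0,"ry":0,"rz":0,"hand":15},{"x":33,"y":1.5,"z":0,"rx":0,"ry":0,"rz":0,"hand":15},{"x":18.4,"y":1,"z":0,"rx":0,"ry":0,"rz":0,"hand":15}]' 50
python3 -m creep '[{"x":0,"y":0,"z":0,"rx":0,"ry":0,"rz":0,"hand":15},{"x":0,"y":0,"z":30,"rx":0,"ry":0,"rz":0,"hand":15},{"x":0,"y":0,"z":50,"rx":0,"ry":0,"rz":0,"hand":15},{"x":0,"y":0,"z":50,"rx":0,"ry":0,"rz":0,"hand":15},{"x":0,"y":0,"z":30,"rx":0,"ry":0,"rz":0,"hand":15},{"x":0,"y":0,"z":12,"rx":0,"ry":0,"rz":0,"hand":15},{"x":0,"y":0,"z":0,"rx":0,"ry":0,"rz":0,"hand":15},{"x":0,"y":0,"z":0,"rx":0,"ry":0,"rz":0,"hand":15}]' 50
```

```text
clock: 43.38
eef_pos: [455.6, 266.0, 286.2]
tcp_rot: [-3.139, 0.001, 1.572]
contact_force: [0.6, 0.3, -4.8]
opening: 0.278
grasp_force: 50.5
clock: 44.38
eef_pos: [457.9, 265.2, 117.4]
tcp_rot: [3.14, -0.001, 1.571]
contact_force: [0.1, 0.9, -5.4]
opening: 0.278
grasp_force: 50.3
```

Target is 107.9, so 9.5 mm more.

```bash
python3 -m creep '[{"x":-0.4,"y":-0.4,"z":4,"rx":0,"ry":0,"rz":0,"hand":15},{"x":0,"y":0,"z":2,"rx":0,"ry":0,"rz":0,"hand":15},{"x":0,"y":0,"z":1,"rx":0,"ry":0,"rz":0,"hand":15},{"x":0,"y":0,"z":1,"rx":0,"ry":0,"rz":0,"hand":15},{"x":0,"y":0,"z":1,"rx":0,"ry":0,"rz":0,"hand":15},{"x":0,"y":0,"z":0.8,"rx":0,"ry":0,"rz":0,"hand":15},{"x":0,"y":0,"z":0,"rx":0,"ry":0,"rz":0,"hand":15}]' 50
```

```text
clock: 45.25
eef_pos: [456.8, 264.7, 107.9]
tcp_rot: [3.141, -0.0, 1.571]
contact_force: [-5.9, -3.0, 16.2]
opening: 0.283
grasp_force: 52.6
```

Set down. I'll release, rise, move out of view (+y) and check everything.

```bash
python3 -m creep '[{"x":0,"y":0,"z":0,"rx":0,"ry":0,"rz":0,"hand":56},{"x":0,"y":0,"z":0,"rx":0,"ry":0,"rz":0,"hand":56},{"x":0,"y":0,"z":0,"rx":0,"ry":0,"rz":0,"hand":56},{"x":0,"y":0,"z":0,"rx":0,"ry":0,"rz":0,"hand":56},{"x":0,"y":0,"z":-10,"rx":0,"ry":0,"rz":0,"hand":56},{"x":0,"y":0,"z":-55,"rx":0,"ry":0,"rz":0,"hand":56},{"x":0,"y":0,"z":-55,"rx":0,"ry":0,"rz":0,"hand":56},{"x":40,"y":-36,"z":0,"rx":0,"ry":0,"rz":0,"hand":56},{"x":40,"y":-36,"z":0,"rx":0,"ry":0,"rz":0,"hand":56},{"x":40,"y":-36,"z":0,"rx":0,"ry":0,"rz":0,"hand":56},{"x":40,"y":-36,"z":0,"rx":0,"ry":0,"rz":0,"hand":56},{"x":40,"y":-36,"z":0,"rx":0,"ry":0,"rz":0,"hand":56},{"x":40,"y":-36,"z":0,"rx":0,"ry":0,"rz":0,"hand":56},{"x":40,"y":-36,"z":0,"rx":0,"ry":0,"rz":0,"hand":56},{"x":0,"y":0,"z":0,"rx":0,"ry":0,"rz":0,"hand":56}]' 50
python3 - <<'E'
from h import *
for n in("top","side"): cv2.imwrite(f"pics/{n}5.png",grab_frame(n)[...,::-1])
t=cv2.imread("pics/top5.png"); s=cv2.imread("pics/side5.png")
for k,uv,z,c in(("slim",(314,273),180,(472,5)),("jug",(160,284),150,(457.5,264.7)),("square",(246,181),156,(635.3,116.3)),("flask",(400,174),168,(644.4,-149.9))):
    p,b,A=dark("top",t,uv); print(k,p.round(1),b,A,(ray("top",p,z-5)-c).round(1))
L=cv2.createLineSegmentDetector().detect(cv2.resize(t[165:225,225:285,2],None,fx=4,fy=4,interpolation=cv2.INTER_CUBIC))[0][:,0]
for l in L:
    a,b=[ray("top",(225+l[i]/4,165+l[i+1]/4),50) for i in(0,2)]; d=b-a
    if np.hypot(*d)>18: print((l/4+[225,165,225,165]).round(1),np.hypot(*d).round(),(np.degrees(np.arctan2(d[1],d[0]))%90).round(1))
cv2.imwrite("pics/m5.png",cv2.resize(t[150:310,140:440],(800,427),interpolation=cv2.INTER_CUBIC))
cv2.imwrite("pics/m6.png",cv2.resize(s[130:440,220:460],(464,600),interpolation=cv2.INTER_CUBIC))
E
```

```text
clock: 47.12
eef_pos: [202.2, 546.9, 226.9]
tcp_rot: [-3.141, -0.001, 1.574]
contact_force: [-0.8, -0.1, -0.6]
opening: 0.657
grasp_force: 0.0
slim [312.2 274.3] (14, 14) 127.5 [0.8 0.1]
jug [160.4 286.3] (14, 13) 128.0 [-0.7  0.7]
square [245.4 181.3] (14, 13) 115.0 [0.1 1.2]
flask [399.5 173.2] (14, 13) 113.5 [-0.7  1.1]
[264.9 183.1 270.4 193.1] 22.0 27.9
[257.1 211.9 246.  202.2] 28.0 48.0
[255.7 219.4 268.7 206.2] 36.0 45.0
[245.9 203.2 233.2 189.9] 36.0 42.8
[273.5 201.2 279.4 193.5] 19.0 51.7
[246.5 173.2 258.4 185. ] 33.0 44.5
[250.7 170.2 264.7 183.1] 37.0 46.3
[228.4 194.7 254.6 218.5] 68.0 46.7
[249.9 200.5 256.8 194. ] 18.0 42.7
[280.1 191.2 253.6 167.3] 69.0 46.9
[240.7 193.4 248.4 199.7] 19.0 49.7
[256.8 194.1 263.5 186.1] 20.0 49.5
[272.1 205.5 264.5 215.5] 24.0 52.0
[262.7 185.1 249.3 172.3] 36.0 45.2
[282.1 195.5 272.2 205.6] 27.0 45.1
```

View pics/m5.png

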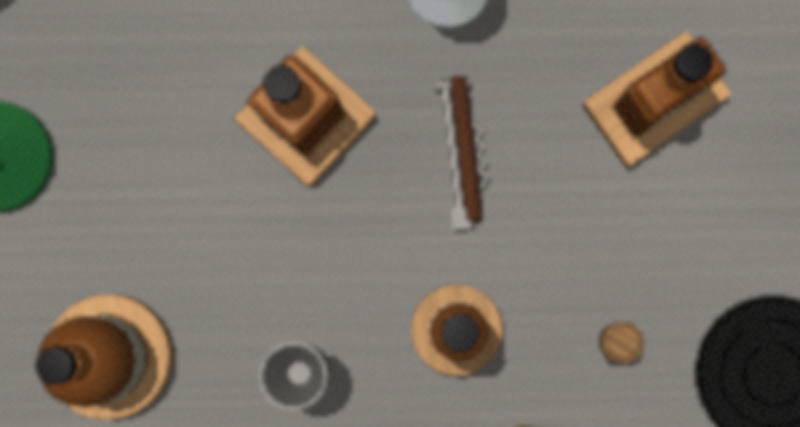

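View pics/m6.png

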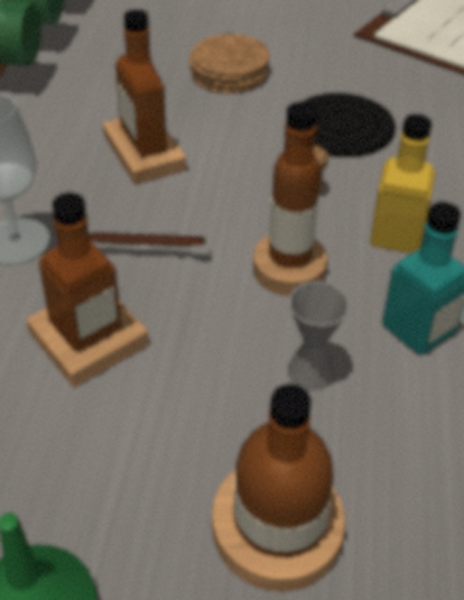

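All four bottles stand centred within about 1.5 mm. The square one is within about 1.5° of its plinth, the mat at (770,370) in the crop is empty, and the glass is untouched. Handing in.

```bash
python3 -c "
from rig import *
print(sign_off())"
```

```text
the job is handed in; nothing more can be done
None
```

The job is handed in at about 47 s of the 144 s allowed: all four bottles stand upright on their own plinths, within about 1.5 mm of centre and 2° of alignment by my own camera measurements, with the mat empty and the glass untouched.

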